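# Close the oil bath's bayonet port

## Robot

A 7-joint arm with a two-finger parallel gripper is mounted at the origin on the work surface. World frame = base frame: x ahead of the robot, y to its left, z up, the work surface at z = 0. Lengths are in m, angles in degrees, forces in N, time in s.
With the tool pointing down it reaches from about 0.425 to 0.975 m from the base axis. Payload 16.7 kg.
Tool frame: the origin (TCP) lies midway between the tips of the shut fingers; the grasp point (between the pads) lies 19 mm behind it; z points along the fingers, y is the line along which they close (so a half turn about z gives the same grasp; the last joint's range is limited). The gripper opens to 85 mm and grips with 20 to 120 N. Pads are 22 mm wide; open, the fingers measure 114 mm over their backs; the gripper's body (76 mm by 85 mm) begins 54 mm behind the grasp point. The pads swing forward as they close: fully open they stand 13 mm farther back than shut.
Start: joints at [-71.648, 24.414, 4.234, 92.017, -1.954, 63.644, -3.845], TCP at [0.306, 0.602, 0.231] pointing down, gripper open.
Joint ranges: [-163.25, 163.25], [-28.42, 122.38], [-70.27, 78.77], [12.13, 141.07], [-58.53, 238.53], [9.26, 117.41], [-156.51, 156.51]. Speed limits (degrees/s): [108.29, 108.29, 136.94, 136.94, 172.46, 172.46, 172.46].

## Interface

Orientations are given as [roll, pitch, yaw] about the fixed x, y, z axes, in that order (R = Rz(yaw) Ry(pitch) Rx(roll)).
In Python, from bench import * gives the robot as it stands.
- The arm moves only by the tool drive_tool, never from a script. Its arguments are lists of equal length, an entry for each row: "delta_pos": the shift along the tool's x, y, z in cm, a list of three; "rot": the turn, a rotation vector about the tool's x, y, z in degrees, a list of three; "hand": the opening, from -1 (shut) to 1 (fully open). A call has 1 to 10 rows; each row is the pose to reach, as a shift and turn from the pose commanded when the call began, along the tool's axes at that moment; what a row does not reach only later rows make up. A row lasts 1/12 s, in which the tool goes at most 41.7 mm and 7.16 degrees, less where a joint would pass 70% of its speed; a pose out of reach is approached as far as the arm can. A call with a gripper value outside its range is refused whole. The fingers move at their own pace and stop on an object; "grip_force" is the grip in N (left out, the last holds). Time passes only in rows, so rows that repeat a pose let the fingers close. It gives the time, the measured TCP pose, the force, the opening and the grip force at its end, in the units of the state.
- read_state(): the state, without advancing time (a new reading comes with each control period).
- read_camera(name): name is "scene" or "top" or "wrist"; returns a dict with "pixels" (384x512x3 uint8, blue, green, red), "depth" (384x512 float32, m along the optical axis (not along the pixel's ray), 0 where there is no reading), "intrinsics" (3x3 intrinsics, pixels), "distortion" ([k1, k2, p1, p2, k3] as OpenCV has them; the pictures are not rectified), "position" and "rotation" of the camera in the world. Camera axes: x right, y up, looking along -z (the intrinsics and any distortion apply to the point x, -y, -z); pixel columns grow to the right and rows downward; lengths in m; the calibration is good to about 2 mm. A picture is of the moment at which its call begins.
- close_job(): hands the job in; it is judged then, once.
The state is a dict: "time_s": time; "q": joint angles; "joint_vel": joint speeds; "tau": joint torques, N m; "eef_pos": TCP position; "tcp_rot": TCP orientation; "contact_force": force on the tool from outside, world axes, zero at the start; "torque": the same for the moment, N m; "finger_gap": finger opening in m; "grip_force": force on a finger pad.
Only numpy, scipy, OpenCV 4.12 (cv2) and the standard library are available. Lean on these libraries where they do the work, as an engineer would, in place of code of your own. Each camera call takes 0.05 s, during which the arm holds its last target. There are 200 camera calls.

## Task

Close the open port of the oil bath with the bayonet plug, the one with two metal lugs at its foot: set it upright into the collar with the lugs in the two slots, push it down against the spring, then turn it clockwise (seen from above) to the stop, so that its handle is in line with the collar's two ears, and let go. Leave the plain plug where it stands.

Things in the scene. Friction and masses are not known exactly. Their poses are not given: they have to be found in the camera images.
- bayonet_plug: Loose black plug, 150 g, upright on the bench: body 48 mm dia. (foot tapers to 36), cap 54 mm dia., its top at 42 mm; on it a metal bar handle 62 mm long, 14 thick, from 42 to 73 mm up. Two steel lugs at the foot, in line with the handle, 14 mm wide, reach 42 mm from the axis, 5 to 15 mm up. Origin: centre of underside; x along handle and lugs, z up. Same after a half turn.
- port: Fixed collar on the bath deck, 116 mm dia., 30 high. Origin: its axis at deck level, 10 mm above the bench. Lip 24 to 30 mm up, mouth 62 mm dia.; below it inside radius 50. Two slots in the lip, 27 mm wide or more: their line is 60 deg counter-clockwise from above of x. x runs through two outer ears: handle line when locked. Stops block turning past it, or the other way. Play 7 mm.
- follower (a joint): Spring plate in the port, 52 mm dia., top 17 mm above the port's origin at 0, sinks 0.013 m; pushes back 3 N at first, 9 N when 12 mm down. Press the plug till its underside is 5 mm above the port's origin, so the lugs clear the lip by 4 mm, then turn. Let go when locked and it lifts the plug till the lugs bear on the lip, underside 9 mm up. Value: m pressed down.
- plain_plug: Bystander: loose black plug with the same body and handle, 73 mm high, without lugs, for another port. Origin: centre of underside, x along the handle. Also near: a 56 mm jar, 75 mm high, on the bench beyond the plugs; on the deck, at the robot's right, at least 80 mm from the port's axis, an orange hood 40 mm high with a motor and a specimen carousel up to 107 mm above the bench.
Mind the look-alikes: they are no part of the job. What is shaped like the bayonet_plug but pink or purple is not meant.

How it is judged (in metres and radians):
On the way:
1. the bayonet plug is down in the collar, lugs through the slots (horizontal distance between bayonet_plug and port below 0.012 m and z of bayonet_plug in the frame of port below 0.0125 m), for 0.05 s.
At the end, for the whole second after the job is handed in: The bayonet plug is locked in the port and at rest: within 12 mm of the port's axis, its underside less than 12.5 mm above the deck, its handle within 13 degrees of the line of the ears, upright within 10 degrees; the plain plug is within 40 mm of where it stood (all of step 1 and angle between the x axis of bayonet_plug and the x axis of port, either way round below 0.23 rad and angle between bayonet_plug's own z axis and vertical below 0.17 rad and linear speed of bayonet_plug below 0.02 m/s and distance of plain_plug from where it was at the start of the episode below 0.04 m); the robot touches nothing.
It fails at once if the plain plug is moved more than 40 mm (distance of plain_plug from where it was at the start of the episode above 0.04 m).
It also fails if it takes over 38 s, if anything falls off the work surface, if the arm or the gripper's body presses on something with over 40 N, if the wrist force passes 120 N, or if a joint passes its speed limit or range.

## Working session

There is one attempt and no reset: what is moved stays moved. The work goes in short steps, Python scripts to look and compute and a tool call to move; the robot and the scene stay as the last step left them, time stands still between calls to the robot, and variables do not carry over. Pictures are saved under pics/ and viewed, at most 10 in all, crops included, and the job is handed in when it is done.

Besides the shell and the picture viewer there is one more tool, called as a command line: name --argument value ..., lists and objects as JSON in quotes. drive_tool: Moves the arm, as the interface text tells. Its arguments: {"type":"object","properties":{"delta_pos":{"type":"array"},"rot":{"type":"array"},"hand":{"type":"array"},"grip_force":{"type":"number"}},"required":["delta_pos","rot","hand"]}

```bash
ls; mkdir -p pics
cat > h.py <<'E'
from bench import *
import numpy as np, cv2, pickle
def snap(n):
    c=read_camera(n); pickle.dump({k:c[k] for k in c},open(f'pics/{n}.pkl','wb')); return c
def load(n): return pickle.load(open(f'pics/{n}.pkl','rb'))
def ray(c,px):
    p=cv2.undistortPoints(np.array(px,float).reshape(-1,1,2),np.array(c['intrinsics']),np.array(c['distortion'])).reshape(-1,2)
    d=np.c_[p[:,0],-p[:,1],-np.ones(len(p))]@np.array(c['rotation']).T
    return np.array(c['position']),d
def onz(c,px,z):
    o,d=ray(c,px); return o+d*((z-o[2])/d[:,2])[:,None]
def bydepth(c,px):
    o,d=ray(c,px); return o+d*np.array([c['depth'][int(round(v)),int(round(u))] for u,v in px])[:,None]
E
python3 - <<'E'
from h import *
ims=[]
for n in ("scene","top"):
    c=snap(n); cv2.imwrite(f'pics/{n}0.png',c['pixels']); print(n,c['position'],np.round(c['rotation'],3).tolist(),c['intrinsics'],c['distortion'])
print(read_state())
E
```

```text
pics
scene [ 0.9012647  -0.32865243  0.55073627] [48.1, 0.024, 44.696] [[358.51354381   0.         258.56041306]
 [  0.         358.51354381 191.00227856]
 [  0.           0.           1.        ]] [-0.00773533  0.          0.          0.          0.        ]
top [0.36309858 0.08337404 1.00616917] [9.046, 1.958, -90.484] [[451.54362232   0.         257.47367311]
 [  0.         451.54362232 186.2801195 ]
 [  0.           0.           1.        ]] [-0.08628551  0.          0.          0.          0.        ]
{'time_s': 0.1, 'q': array([-71.64658224,  24.44633209,   4.2299728 ,  92.05038866,
        -1.9543384 ,  63.64365492,  -3.84432889]), 'joint_vel': array([ 0.02834737, -0.03971433,  0.0011093 , -0.11281736,  0.04082955,
        0.0474553 ,  0.03532145]), 'tau': array([ 8.32578982e-03, -9.51536107e+01,  3.77197087e+00, -4.64396274e+01,
        1.96785241e-02,  6.81889956e-03, -9.57494785e-05]), 'eef_pos': array([0.30542634, 0.60151058, 0.23066279]), 'tcp_rot': array([-1.79931821e+02,  3.71322296e-03,  1.53080316e+02]), 'contact_force': array([-0.72687796,  1.0760236 ,  0.00184058]), 'torque': array([-0.02664558, -0.01214843,  0.06190568]), 'grip_force': 0.0, 'finger_gap': 0.08548987334968267}
```

```bash
sed -i "s/@np.array(c\['rotation'\]).T/@RM(c['rotation']).T/" h.py
cat >> h.py <<'E'
from scipy.spatial.transform import Rotation as Ro
def RM(r): return Ro.from_euler('xyz',r,degrees=True).as_matrix()
E
```

```text
(no output)
```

View pics/scene0.png

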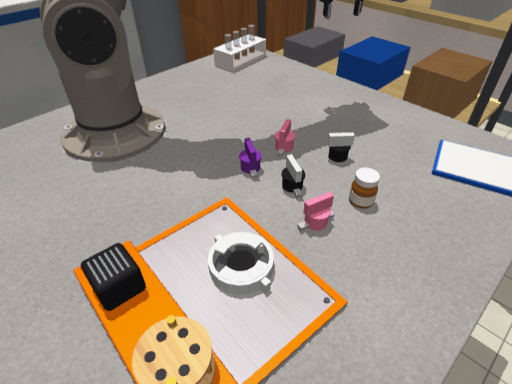

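View pics/top0.png

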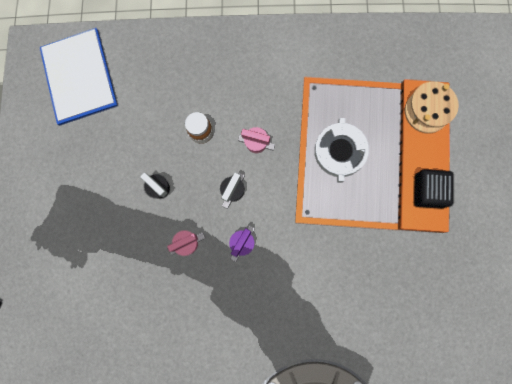

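Candidates: black plugs at scene (292,177)/top (232,187) and scene (340,147)/top (156,185); pink at top (257,139) and (183,243) and purple (242,241) are excluded by colour. The one at top (232,187) seems to have metal lugs at its foot, so it fits; confirming that in a crop, along with the port at (342,149).

Run:
```python
from h import *
t=load('top')['pixels'];s=load('scene')['pixels']
f=lambda im,u,v,r=33:cv2.resize(im[v-r:v+r,u-r:u+r],(264,264),interpolation=cv2.INTER_CUBIC)
a=np.hstack([f(t,232,187),f(t,156,185),f(t,342,150)]);b=np.hstack([f(s,292,175),f(s,340,147),f(s,241,263,40)])
cv2.imwrite('pics/crop1.png',np.vstack([a,b]))
```

```text
(no output)
```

View pics/crop1.png

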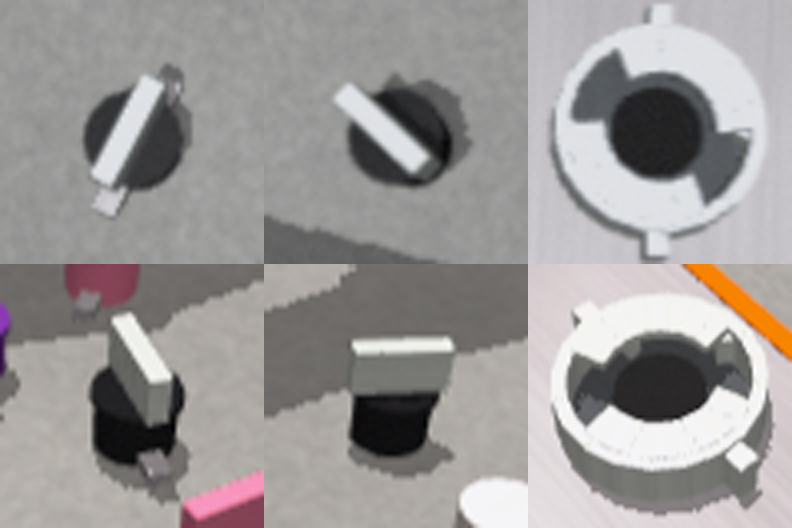

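The crop confirms it: the plug at top (232,187) has two metal lugs in line with its handle, while (156,185) has none. The port's slots are the dark sectors at about top (328,138) and (359,159), with ears at (342,121) and (341,178).

```bash
cat >> h.py <<'E'
def cloud(c):
    v,u=np.mgrid[:384,:512]; px=np.c_[u.ravel(),v.ravel()]
    o,d=ray(c,px); return (o+d*c['depth'].reshape(-1,1)).reshape(384,512,3)
def rect(pts):
    (cx,cy),(w,h),a=cv2.minAreaRect((pts[:,:2]*1000).astype(np.float32))
    if h>w:w,h,a=h,w,a+90
    return np.round([cx,cy,w,h,(a+90)%180-90],1)
E
python3 - <<'E'
from h import *
T=load('top');S=load('scene');PT=cloud(T);PS=cloud(S)
def blob(c,P,u,v,r,cond):
    m=np.zeros((384,512),np.uint8);m[v-r:v+r,u-r:u+r]=1
    m&=cond(P,c['pixels'].astype(int).mean(2)).astype(np.uint8)
    n,l,st,ce=cv2.connectedComponentsWithStats(m);k=1+np.argmax(st[1:,4]);return l==k
# rough heights
for nm,c,P,u,v in(('top',T,PT,232,187),('scene',S,PS,292,172),('topplain',T,PT,156,185),('sceneplain',S,PS,340,138)):
    br=lambda P,g:g>150
    m=blob(c,P,u,v,22,lambda P,g:(P[...,2]>.058)&(g>100))
    z=P[m][:,2];q=P[m];top=q[z>np.percentile(z,90)-.006]
    print(nm,m.sum(),np.round(np.percentile(z,[5,50,95])*1000,1),rect(top),np.argwhere(m).mean(0)[::-1])
    ys,xs=np.nonzero(m&(P[...,2]>np.percentile(z,90)-.006));(a,b),wh,an=cv2.minAreaRect(np.c_[xs,ys].astype(np.float32));print('   px top face',a,b,wh,an)
# two-view heights via bright top face of bayonet plug
def tri(a,b):
    o1,d1=ray(T,[a]);o2,d2=ray(S,[b]);d1,d2=d1[0],d2[0]
    s=np.linalg.lstsq(np.c_[d1,-d2],o2-o1,rcond=None)[0];return (o1+s[0]*d1+o2+s[1]*d2)/2,np.linalg.norm(o1+s[0]*d1-o2-s[1]*d2)
# port
for nm,c,P,u,v,r in(('top',T,PT,342,150,36),('scene',S,PS,241,263,42)):
    m=blob(c,P,u,v,r,lambda P,g:(P[...,2]>.034)&(P[...,2]<.05)&(g>120))
    q=P[m];print(nm,m.sum(),'port z',np.round(np.percentile(q[:,2],[5,50,95])*1000,1))
    cs,_=cv2.findContours(m.astype(np.uint8),cv2.RETR_EXTERNAL,cv2.CHAIN_APPROX_NONE);px=max(cs,key=len)[:,0]
    w=onz(c,px,.040)[:,:2]
    ce=w.mean(0)
    for _ in range(20):
        rr=np.linalg.norm(w-ce,axis=1);k=abs(rr-np.median(rr))<.004;A=np.c_[2*w[k],np.ones(k.sum())];s=np.linalg.lstsq(A,(w[k]**2).sum(1),rcond=None)[0];ce=s[:2]
    R=np.sqrt(s[2]+ce@ce);print(' circ',ce*1000,R*1000,k.sum(),len(k))
    # ears: all pts beyond R+5mm
    X=P[(P[...,2]>.015)];d=X[:,:2]-ce;rr=np.linalg.norm(d,axis=1);e=d[(rr>.063)&(rr<.078)];th=np.arctan2(e[:,1],e[:,0])
    z=np.exp(2j*th).mean();print(' ears',len(e),np.degrees(np.angle(z))/2,abs(z))
    X=P.reshape(-1,3);d=X[:,:2]-ce;rr=np.linalg.norm(d,axis=1);e=d[(rr>.035)&(rr<.046)&(X[:,2]<.034)];z=np.exp(2j*np.arctan2(e[:,1],e[:,0])).mean();print(' slots',len(e),np.degrees(np.angle(z))/2,abs(z))
print('body',[np.round(PT[v,u]*1000) for u,v in((257,139),(242,241),(200,122),(372,150))])
E
```

```text
top 201 [67.5 71.6 74.3] [444.2 143.4 195.1  51.2  21.8] [230.57711443 186.32338308]
   px top face 230.57691955566406 186.11537170410156 (7.069979190826416, 29.644298553466797) 29.744882583618164
scene 152 [60.4 70.8 72.5] [705.1 -62.1 661.1  34.  -50.7] [294.10526316 165.23684211]
   px top face 294.300048828125 165.0999755859375 (22.807889938354492, 7.602630615234375) 63.43495178222656
topplain 191 [67.6 71.3 73.9] [521.7 338.9  61.7  13.7  45.5] [152.12565445 183.7382199 ]
   px top face 152.00001525878906 183.50001525878906 (27.577163696289062, 6.363961219787598) 45.0
sceneplain 199 [59.1 68.7 72.6] [695.8   5.8 782.8  59.6 -62.8] [341.47236181 136.66834171]
   px top face 341.54156494140625 135.50172424316406 (25.186479568481445, 5.953166961669922) 2.385944128036499
top 1283 port z [35.6 38.7 41.7]
 circ [598.80385594 -69.84599535] 57.280608371080575 144 167
 ears 58 -3.0796920458556736 0.9908560162563763
 slots 218 59.12678203200041 0.453829505550834
scene 1812 port z [36.2 39.9 41.5]
 circ [600.28524848 -70.56059294] 58.38756114898442 166 187
 ears 112 -3.2770365633407237 0.9927590959167558
 slots 291 56.6391973550095 0.09202319613469559
body [array([615., 114.,  69.]), array([398., 147.,  70.]), array([653., 236.,  76.]), array([ 602., -144.,    9.])]
```

Run:
```python
from h import *
for n,u,v in(('top',230.6,186.1),('scene',294.3,165.1),('top',152,183.5),('scene',341.5,135.5)):
    c=load(n);m=np.zeros((384,512),np.uint8);u0,v0=int(u),int(v);m[v0-22:v0+22,u0-22:u0+22]=1
    g=c['pixels'].min(2); zz=cloud(c)[...,2]
    for th in(150,190):
        k=((m>0)&(g>th)&(zz>.055)).astype(np.uint8);nn,l,st,_=cv2.connectedComponentsWithStats(k);k=l==1+np.argmax(st[1:,4])
        ys,xs=np.nonzero(k);print(n,th,k.sum(),rect(onz(c,np.c_[xs,ys],.073)),rect(onz(c,np.c_[xs,ys],.068))[:2],np.round(np.median(zz[k])*1000,1))
s=read_state();print(s['eef_pos'],s['tcp_rot'])
```

```text
top 150 178 [513.2 171.1  60.4  13.  -27.7] [514.  171.6] 71.7
top 190 156 [513.2 171.1  58.5  11.7 -27.4] [514.  171.6] 71.7
scene 150 101 [516.6 169.2  60.7  12.8 -27.9] [512.6 174.4] 71.3
scene 190 92 [516.  170.   58.8  12.  -27.9] [511.9 175.2] 71.4
top 150 176 [521.8 338.7  59.3  13.4  45.6] [522.6 340.1] 71.5
top 190 146 [521.5 339.   59.5  11.3  48. ] [522.4 340.3] 71.6
scene 150 79 [524.8 336.1  59.8  13.2  44.7] [520.9 343. ] 71.4
scene 190 66 [523.5 337.9  59.2   8.8  44.7] [519.6 344.8] 71.6
[0.30542634 0.60151058 0.23066279] [-1.79931821e+02  3.71322296e-03  1.53080316e+02]
```

```bash
cat >> h.py <<'E'
def go(x,y,z,yaw):
    s=read_state();R=RM(s['tcp_rot']);d=R.T@(np.array([x,y,z])-s['eef_pos'])
    w=Ro.from_matrix(R.T@RM([180,0,yaw])).as_rotvec(degrees=True)
    print('t',s['time_s'],s['eef_pos'].round(4),s['tcp_rot'].round(2),'d cm',(d*100).round(2),'rot',w.round(2),'gap',s['finger_gap'],s['contact_force'].round(1))
E
python3 -c "
from h import *
go(.514,.171,.15,152.3)"
```

```text
t 0.1 [0.3054 0.6015 0.2307] [-179.93    0.    153.08] d cm [-38.09 -28.93   8.1 ] rot [-0.07  0.    0.78] gap 0.08548987334968267 [-0.7  1.1  0. ]
```

drive_tool --delta_pos '[[-38.1,-28.9,6],[-38.1,-28.9,6],[-38.1,-28.9,6],[-38.1,-28.9,6],[-38.1,-28.9,6],[-38.1,-28.9,6],[-38.1,-28.9,8.1],[-38.1,-28.9,8.1],[-38.1,-28.9,8.1],[-38.1,-28.9,8.1]]' --rot '[[0,0,0.8],[0,0,0.8],[0,0,0.8],[0,0,0.8],[0,0,0.8],[0,0,0.8],[0,0,0.8],[0,0,0.8],[0,0,0.8],[0,0,0.8]]' --hand '[0.3,0.3,0.3,0.3,0.3,0.3,0.3,0.3,0.3,0.3]' --grip_force 60

```text
time_s: 0.93
eef_pos: [0.4854, 0.2302, 0.1645]
tcp_rot: [-180.0, -0.0, 152.3]
contact_force: [0.7, 0.7, -0.1]
finger_gap: 0.0553
grip_force: 0.0
```

```bash
python3 -c "
from h import *
go(.514,.171,.15,152.3)"
```

```text
t 0.9333 [0.4854 0.2302 0.1645] [-180.     -0.    152.29] d cm [-5.29 -3.91  1.45] rot [-0.   -0.   -0.01] gap 0.055295819643333244 [ 0.7  0.7 -0.1]
```

drive_tool --delta_pos '[[-5.3,-3.9,1.5],[-5.3,-3.9,1.5],[-5.3,-3.9,1.5],[-5.3,-3.9,1.5]]' --rot '[[0,0,0],[0,0,0],[0,0,0],[0,0,0]]' --hand '[0.3,0.3,0.3,0.3]'

```text
time_s: 1.27
eef_pos: [0.514, 0.1713, 0.1494]
tcp_rot: [-179.9, -0.0, 152.1]
contact_force: [-0.1, 1.2, 1.2]
finger_gap: 0.0553
grip_force: 0.0
```

```bash
python3 -c "
from h import *
go(.514,.171,.047,152.3)
c=snap('wrist');cv2.imwrite('pics/w1.png',c['pixels']);print(c['position'],c['rotation'])"
```

```text
t 1.2667 [0.514  0.1713 0.1494] [-1.7993e+02 -2.0000e-02  1.5210e+02] d cm [-1.000e-02 -1.000e-02  1.024e+01] rot [-0.07 -0.02 -0.2 ] gap 0.05527646755327274 [-0.1  1.2  1.2]
[0.44721854 0.2076105  0.29220131] [-17.4763703    0.07730741  62.06552003]
```

View pics/w1.png

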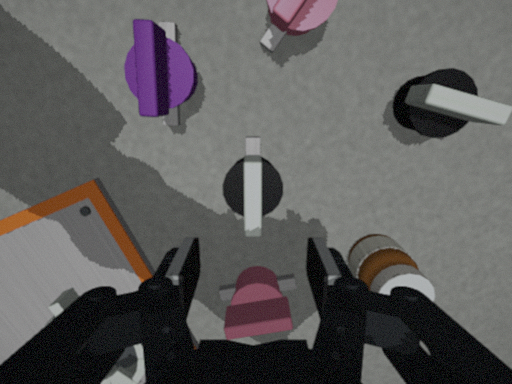

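The wrist view shows the black plug with an upright handle at about (253,186); the plain one is at (445,105), the jar at (395,270). I'll check the handle position from this third view.

Run:
```python
from h import *
c=load('wrist');g=c['pixels'].min(2).astype(int);m=np.zeros((384,512),np.uint8);m[125:245,225:280]=1
P=cloud(c);print(np.round(P[186,253]*1000,1),np.round(P[145,253]*1000,1),np.round(P[232,253]*1000,1))
for th in(150,190):
    k=((m>0)&(g>th)&(P[...,2]>.06)).astype(np.uint8);n,l,st,_=cv2.connectedComponentsWithStats(k);k=l==1+np.argmax(st[1:,4]);ys,xs=np.nonzero(k)
    print(th,k.sum(),rect(onz(c,np.c_[xs,ys],.073)),rect(onz(c,np.c_[xs,ys],.071))[:2])
```

```text
[503.6 177.5  73.7] [483.7 188.   15.2] [537.8 159.4  73.2]
150 1057 [511.7 173.   55.5  12.  -28.4] [512.3 172.7]Traceback (most recent call last):
  File "<stdin>", line 5, in <module>
    return _wrapfunc(a, 'argmax', axis=axis, out=out, **kwds)
    return bound(*args, **kwds)
ValueError: attempt to get argmax of an empty sequence
```

The handle is at (0.513, 0.172), -28°, top about 73 mm in all three views. Descending and gripping.

drive_tool --delta_pos '[[0,0,4],[0,0,7.5],[0,0,10.2],[0,0,10.2],[0,0,10.2],[0,0,10.2],[0,0,10.2],[0,0,10.2],[0,0,10.2],[0,0,10.2]]' --rot '[[0,0,0],[0,0,0],[0,0,0],[0,0,0],[0,0,0],[0,0,0],[0,0,0],[0,0,0],[0,0,0],[0,0,0]]' --hand '[0.3,0.3,0.3,0.3,0.3,-1,-1,-1,-1,-1]' --grip_force 60

```text
time_s: 2.15
eef_pos: [0.5145, 0.1733, 0.0491]
tcp_rot: [179.9, 0.1, 152.3]
contact_force: [-2.9, -0.7, 12.1]
finger_gap: 0.0123
grip_force: 63.1
```

drive_tool --delta_pos '[[0,0,0],[0,0,0],[0,0,-4],[0,0,-8],[0,0,-8],[0,0,-8]]' --rot '[[0,0,0],[0,0,0],[0,0,0],[0,0,0],[0,0,0],[0,0,0]]' --hand '[-1,-1,-1,-1,-1,-1]'

```text
time_s: 2.65
eef_pos: [0.5151, 0.1736, 0.1305]
tcp_rot: [179.8, 0.1, 152.3]
contact_force: [-0.2, 0.8, -2.4]
finger_gap: 0.0127
grip_force: 61.4
```

```bash
python3 -c "
from h import *
go(.5995,-.070,.135,56.8)"
```

```text
t 2.65 [0.5151 0.1736 0.1305] [1.7977e+02 1.4000e-01 1.5228e+02] d cm [-18.8  -17.64  -0.48] rot [ 2.900e-01 -9.000e-02  9.548e+01] gap 0.012654204305790985 [-0.2  0.8 -2.4]
```

drive_tool --delta_pos '[[-2,-2,-0.5],[-4,-4,-0.5],[-6,-6,-0.5],[-8,-8,-0.5],[-10,-10,-0.5],[-12,-12,-0.5],[-14,-13.5,-0.5],[-16,-15,-0.5],[-18,-16.5,-0.5],[-18.8,-17.6,-0.5]]' --rot '[[0,0,7],[0,0,14],[0,0,21],[0,0,28],[0,0,35],[0,0,42],[0,0,49],[0,0,56],[0,0,63],[0,0,70]]' --hand '[-1,-1,-1,-1,-1,-1,-1,-1,-1,-1]'

```text
time_s: 3.48
eef_pos: [0.5991, -0.073, 0.1322]
tcp_rot: [-180.0, 0.1, 81.8]
contact_force: [-0.0, 0.4, -1.5]
finger_gap: 0.0132
grip_force: 61.2
```

```bash
python3 -c "
from h import *
go(.5995,-.070,.135,56.8)"
```

```text
t 3.4833 [ 0.5991 -0.073   0.1322] [-1.800e+02  8.000e-02  8.184e+01] d cm [ 0.3   0.   -0.28] rot [2.000e-02 8.000e-02 2.504e+01] gap 0.013155245382882631 [-0.   0.4 -1.5]
```

drive_tool --delta_pos '[[0.1,0,-0.2],[0.2,0,-0.2],[0.2,0,-0.2],[0.2,0,-0.2],[0.2,0,-0.2],[0.2,0,-0.2]]' --rot '[[0,0,7],[0,0,14],[0,0,21],[0,0,25],[0,0,25],[0,0,25]]' --hand '[-1,-1,-1,-1,-1,-1]'

```text
time_s: 3.98
eef_pos: [0.5982, -0.0681, 0.1341]
tcp_rot: [-180.0, 0.1, 57.4]
contact_force: [0.0, 0.6, -2.0]
finger_gap: 0.0128
grip_force: 61.2
```

Run:
```python
from h import *
go(.5995,-.070,.08,56.8)
w=snap('wrist');t=snap('top');s=snap('scene')
f=lambda im,u,v,r=40:cv2.resize(im[v-r:v+r,u-r:u+r],(264,264),interpolation=cv2.INTER_CUBIC)
W=cv2.resize(w['pixels'],(440,330));o=np.zeros((330,800,3),np.uint8);o[:,:440]=W;o[:330,440:770]=cv2.resize(f(s['pixels'],241,240,60),(330,330))
cv2.imwrite('pics/w2.png',o)
```

```text
t 3.9833 [ 0.5982 -0.0681  0.1341] [-1.7995e+02  6.0000e-02  5.7440e+01] d cm [-0.08  0.22  5.41] rot [-0.05  0.06  0.64] gap 0.01280254079657929 [ 0.   0.6 -2. ]
```

View pics/w2.png

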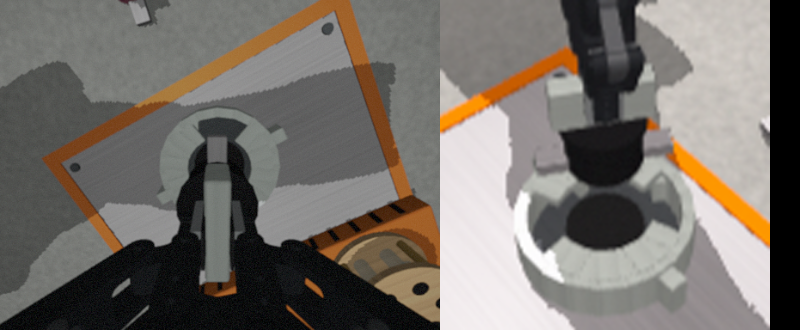

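The plug hangs upright in the hand with its lugs roughly along the slots, and the far slot is visible at wrist (222,125). I'll measure where the plug sits in the hand, and re-measure the port up close.

Run:
```python
from h import *
st=read_state();R=RM(st['tcp_rot']);tp=st['eef_pos']
for n in('scene','wrist','top'):
    c=load(n);P=cloud(c);d=P-tp;L=d@R  # tool coords
    L*=1000;g=c['pixels'].astype(int);z=P[...,2]*1000
    near=(abs(L[...,0])<60)&(abs(L[...,1])<60)
    lug=near&(z>84)&(z<104)&(g.min(2)>75)
    han=near&(z>130)&(z<165)&(g.min(2)>95)&(abs(L[...,1])<14)
    for nm,m in(('lug',lug),('handle',han)):
        q=L[m]
        if len(q)>5:print(n,nm,len(q),'x',np.percentile(q[:,0],[1,5,50,95,99]).round(1),'y',np.percentile(q[:,1],[2,50,98]).round(1),'z',np.percentile(z[m],[2,50,98]).round(1))
    for s in(1,-1):
        q=L[lug&(L[...,0]*s>28)]
        if len(q)>5:print('  lug side',s,len(q),np.median(q,0).round(1),np.percentile(q[:,0]*s,[90,97]).round(1),'ymm',np.percentile(q[:,1],[5,95]).round(1), 'z',np.percentile(z[lug&(L[...,0]*s>28)],[5,95]).round(1))
    body=near&(z>86)&(z<125)&(g.max(2)<60)
    q=L[body];print(n,'body',len(q),np.percentile(q[:,0],[2,98]).round(1),np.percentile(q[:,1],[2,98]).round(1),'z',np.percentile(z[body],[1,99]).round(1)) if len(q)>5 else 0
# port again from wrist & scene
for n in('wrist','scene'):
    c=load(n);P=cloud(c);X=P[(P[...,2]>.036)&(P[...,2]<.044)&(c['pixels'].max(2)>90)];d=X[:,:2]-[.5995,-.07];r=np.linalg.norm(d,axis=1);X=X[r<.07]
    d=X[:,:2]-[.5995,-.07];r=np.linalg.norm(d,axis=1);th=np.degrees(np.arctan2(d[:,1],d[:,0]))
    print(n,len(X),[(a,round(float(np.percentile(r[(th>a)&(th<a+20)],96))*1000,1)) for a in range(-180,180,20) if ((th>a)&(th<a+20)).sum()>8])
    X=P[(P[...,2]>.012)];d=X[:,:2]-[.5995,-.07];r=np.linalg.norm(d,axis=1);k=(r>.063)&(r<.074)&(X[:,2]<.05);th=np.degrees(np.arctan2(d[k][:,1],d[k][:,0]));print(' ears',[np.median(th[abs(th)<25]).round(1) if (abs(th)<25).any() else None,np.median((th[abs(th)>150])%360).round(1)])
    X=P.reshape(-1,3);d=X[:,:2]-[.5995,-.07];r=np.linalg.norm(d,axis=1);k=(r>.036)&(r<.046)&(X[:,2]<.034);th=np.degrees(np.arctan2(d[k][:,1],d[k][:,0]));print(' low angles',np.histogram(th,np.arange(-180,181,10))[0])
```

```text
scene lug 218 x [-40.4 -39.  -22.7  41.2  42.9] y [-6.4  3.8  7. ] z [ 90.8  99.6 101.7]
scene handle 385 x [-29.6 -28.3 -12.4  29.1  30.5] y [-4.3  6.5 13. ] z [130.9 147.4 158. ]
  lug side 1 86 [35.6  3.6 35. ] [41.7 42.8] ymm [-5.9  6.7] z [ 91.8 101.5]
  lug side -1 79 [-34.2   3.6  35. ] [39.6 40.4] ymm [-6.1  6.7] z [ 91.9 101.3]
scene body 340 [-21.5  22.9] [ 7.7 25.2] z [ 90.6 124.9]
wrist lug 665 x [24.4 25.2 33.9 42.  42.6] y [-6.7 -0.2  6.5] z [ 98.8 100.2 101.4]
wrist handle 3225 x [-28.3 -25.4   4.5  29.4  31.1] y [-5.8  0.4  6.4] z [156.9 158.1 159.3]
  lug side 1 540 [35.8 -0.2 34.5] [41.5 42.4] ymm [-6.2  5.9] z [ 99.1 101.2]
wrist body 431 [13.6 26.3] [-19.7  19.5] z [ 90.4 124.9]
wrist 6572 [(-180, 68.3), (-80, 58.1), (-60, 57.6), (-40, 57.4), (-20, 67.0), (0, 57.8), (20, 57.5), (40, 57.7), (60, 57.7), (80, 57.3), (100, 57.0), (120, 57.3), (140, 57.3), (160, 67.0)]
 ears [np.float64(-1.1), np.float64(175.1)]
 low angles [ 0  0  0  0  0  0  0  0  0  0  0 11  3  0  0  0  0  0  0  0 80 91 91 90
 91 90 83  4  0  0  0  0  0  0  0  0]
scene 1331 [(-180, 57.0), (-160, 57.9), (-140, 57.5), (-120, 58.1), (-100, 57.9), (-80, 57.7), (-60, 58.1), (-40, 57.7), (-20, 66.2), (0, 58.3), (20, 58.1), (40, 58.0), (60, 58.1), (80, 57.7), (100, 54.9), (160, 44.0)]
 ears [np.float64(-4.1), np.float64(181.3)]
 low angles [14 16 15 17 21 15  0  0  0  0  0  0  0  0  0  0  0  0  0  0  0  0  0  3
 12 16 34 13 17 13 10  9 10 13 20 15]
```

drive_tool --delta_pos '[[-0.15,0.2,0],[-0.15,0.2,2],[-0.15,0.2,4],[-0.15,0.2,4.5],[-0.15,0.2,5.0],[-0.15,0.2,5.5],[-0.15,0.2,5.5],[-0.15,0.2,5.5]]' --rot '[[0,0,0.6],[0,0,0.6],[0,0,0.6],[0,0,0.6],[0,0,0.6],[0,0,0.6],[0,0,0.6],[0,0,0.6]]' --hand '[-1,-1,-1,-1,-1,-1,-1,-1]' --grip_force 80

```text
time_s: 4.8
eef_pos: [0.5998, -0.0708, 0.0804]
tcp_rot: [180.0, -0.0, 56.7]
contact_force: [-0.4, -0.8, -0.9]
finger_gap: 0.0122
grip_force: 83.1
```

```bash
python3 -c "
from h import *
go(.5995,-.0705,.0645,56.8)"
```

```text
t 4.8 [ 0.5998 -0.0708  0.0804] [ 1.7997e+02 -1.0000e-02  5.6670e+01] d cm [ 0.01 -0.04  1.59] rot [ 0.03 -0.01 -0.13] gap 0.01215205666387464 [-0.4 -0.8 -0.9]
```

drive_tool --delta_pos '[[0,0,0.4],[0,0,0.8],[0,0,1.2],[0,0,1.5],[0,0,1.7],[0,0,1.7],[0,0,1.7]]' --rot '[[0,0,0],[0,0,0],[0,0,0],[0,0,0],[0,0,0],[0,0,0],[0,0,0]]' --hand '[-1,-1,-1,-1,-1,-1,-1]'

```text
time_s: 5.38
eef_pos: [0.6002, -0.0707, 0.0632]
tcp_rot: [179.9, -0.0, 56.7]
contact_force: [0.5, 1.3, 7.1]
finger_gap: 0.0125
grip_force: 84.3
```

drive_tool --delta_pos '[[0,0,0],[0,0,0],[0,0,0],[0,0,0],[0,0,0],[0,0,0],[0,0,0],[0,0,0],[0,0,0],[0,0,0]]' --rot '[[0,0,6],[0,0,12],[0,0,18],[0,0,24],[0,0,30],[0,0,36],[0,0,42],[0,0,48],[0,0,54],[0,0,56]]' --hand '[-1,-1,-1,-1,-1,-1,-1,-1,-1,-1]'

```text
time_s: 6.22
eef_pos: [0.601, -0.0656, 0.0639]
tcp_rot: [-179.8, 0.1, 1.4]
contact_force: [2.1, 14.3, 12.7]
finger_gap: 0.0117
grip_force: 88.3
```

drive_tool --delta_pos '[[0,0,0],[0,0,0],[0,0,0],[0,0,0]]' --rot '[[0,0,2],[0,0,4],[0,0,4],[0,0,4]]' --hand '[-1,-1,-1,-1]'

```text
time_s: 6.55
eef_pos: [0.6004, -0.0706, 0.0631]
tcp_rot: [180.0, -0.1, -3.3]
contact_force: [4.3, -0.1, 5.5]
finger_gap: 0.0114
grip_force: 131.4
```

```bash
python3 -c "
from h import *
go(.5995,-.070,.0645,-3.2);print(read_state()['torque'])"
```

```text
t 6.55 [ 0.6004 -0.0706  0.0631] [ 1.7998e+02 -9.0000e-02 -3.3000e+00] d cm [-0.1  -0.06 -0.14] rot [ 0.02 -0.09 -0.1 ] gap 0.011411473997431542 [ 4.3 -0.1  5.5]
[ 0.00449661 -1.19924275  0.04030801]
```

drive_tool --delta_pos '[[0,0,-0.2],[0,0,-0.4],[0,0,-0.4],[0,0,-0.4],[0,0,-0.4],[0,0,-0.4],[0,0,-3],[0,0,-6],[0,0,-10],[0,0,-10]]' --rot '[[0,0,0],[0,0,0],[0,0,0],[0,0,0],[0,0,0],[0,0,0],[0,0,0],[0,0,0],[0,0,0],[0,0,0]]' --hand '[-1,-1,0.2,0.2,0.2,0.2,0.2,0.2,0.2,0.2]'

```text
time_s: 7.38
eef_pos: [0.6021, -0.072, 0.169]
tcp_rot: [-180.0, -0.4, -3.4]
contact_force: [1.0, -0.6, 0.1]
finger_gap: 0.0509
grip_force: 0.0
```

drive_tool --delta_pos '[[-3,0,-4],[-7,0,-8],[-11,0,-10],[-13,0,-10],[-13,0,-10]]' --rot '[[0,0,0],[0,0,0],[0,0,0],[0,0,0],[0,0,0]]' --hand '[0.2,0.2,0.2,0.2,0.2]'

```text
time_s: 7.8
eef_pos: [0.4734, -0.0635, 0.2627]
tcp_rot: [179.9, -0.0, -3.4]
contact_force: [-0.3, 0.4, 1.5]
finger_gap: 0.0509
grip_force: 0.0
```

Run:
```python
from h import *
t=snap('top');s=snap('scene')
f=lambda im,u,v,r=40:cv2.resize(im[v-r:v+r,u-r:u+r],(390,390),interpolation=cv2.INTER_CUBIC)
cv2.imwrite('pics/end1.png',np.hstack([f(s['pixels'],241,255,50),f(t['pixels'],342,150)]))
for n,c in(('top',t),('scene',s)):
    P=cloud(c);d=P[...,:2]-[.5995,-.07];m=(np.linalg.norm(d,axis=2)<.045)&(P[...,2]>.075)&(P[...,2]<.12)&(c['pixels'].min(2)>130)
    n_,l,stt,_=cv2.connectedComponentsWithStats(m.astype(np.uint8));k=l==1+np.argmax(stt[1:,4])
    ys,xs=np.nonzero(k);print(n,k.sum(),np.percentile(P[k][:,2],[5,50,95]).round(4),rect(onz(c,np.c_[xs,ys],.092)))
print(read_state()['eef_pos'],read_state()['time_s'])
```

```text
top 176 [0.0884 0.0908 0.0934] [593.4 -71.2  60.1  12.5  -2.4]
scene 233 [0.0899 0.0918 0.0933] [595.1 -70.5  62.5  14.3  -2.8]
[ 0.47283367 -0.06237717  0.26321661] 7.9
```

View pics/end1.png

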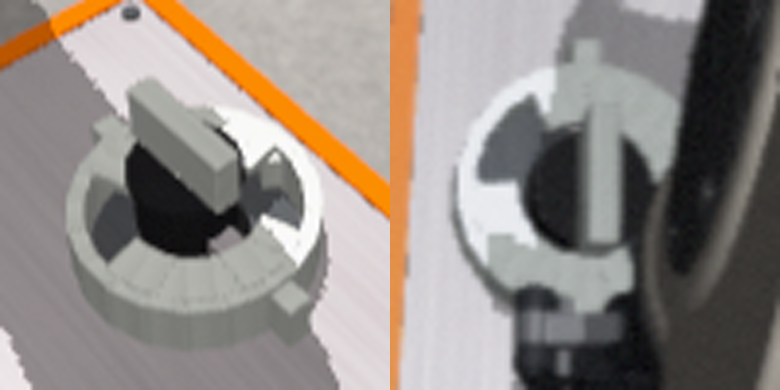

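The picture shows the plug seated, with its handle in line with the ears and the lug under the lip. The handle top is at 92 mm, so the underside is about 9 mm above the deck. It stands about 5 mm off axis and about 1° off the ear line. The hand is clear, so I'm handing in.

```bash
python3 -c "
from bench import *
print(close_job())"
```

```text
the job is handed in; nothing more can be done
None
```

The bayonet plug is locked in the port and released: handle within about 1° of the ear line, underside about 9 mm above the deck, about 5 mm off axis; the plain plug was never touched, and the job was handed in at about 8 s (no verdict returned).

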